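# Tube mixer: four clicks up, then start

## Task

Turn the tube mixer's speed dial up by exactly four clicks: push its purple fin round clockwise (seen from above) with a fingertip, and leave the dial resting in that fourth click. Then press the green start button fully down and let it come up again. Only touch and push: do not pinch the fin, do not press the red button, do not press green before the dial is set, and leave the other lab ware where it is.

Things in the scene. Friction and masses are not known exactly. Their poses are not given: they have to be found in the camera images.
- dial (a joint): speed dial angle (rad), growing clockwise seen from above. Click stops every 0.349 rad (20 degrees) from 0 to 2.793, end stops just beyond; it rests in stops only and starts in one of the first four. Past half-way between two stops it snaps into the next by itself and stays there unless the finger follows; pushed less far it springs back. At 35 mm radius a click takes 3 to 5 N
- dial_axis (a point): point on the dial's vertical axis, on the top face of its black disc, 70 mm above the table. The disc is 100 mm across and 8 mm thick; a hub of 30 mm diameter stands 12 mm above it. The point turns with the dial: z up, x towards the fin
- fin_tip (a point): point in the dial's fin, 45 mm from the axis, 11 mm above the disc's face. The fin is an upright radial wall, 16 to 48 mm from the axis, 10 mm thick, 24 mm high above the disc (top 94 mm above the table), purple with a white ridge. The point turns with the dial: +x radially outwards, +z up, +y to the anticlockwise side
- start (a joint): travel of the green start button (m): 0 up, 0.006 fully down, spring-loaded, fully down takes 5 N; counts as pressed beyond 0.0045
- start_top (a point): middle of the top face of the green start button, 28 mm across, on the mixer beside the dial; its black housing is a little wider and it moves straight down. The red stop button is about 75 mm from it, nearer or farther from the robot: they swap places
- stop (a joint): travel of the red stop button (m), of the same make: leave alone
- stop_top (a point): middle of the top face of the red stop button, 28 mm across
- mixer: white tube mixer, fixed to the table, 240 x 320 mm and 60 mm high, with the dial on its top left and the buttons on its top right as the robot sees it at yaw 0; an aluminium tube block, 14 mm high, lies along its far edge. Origin under its centre; x towards the far edge, y to the left
- rack: yellow tube rack, 110 x 250 x 55 mm, loose. Origin under its centre, y along its length
- vial: small amber vial with a black cap, 25 mm across and 45 mm high, loose, standing on the rubber mat at the far right of the mixer's top. Origin under its centre
- petri_dish: flat round dish, pink below with a clear lid, 95 mm across and 16 mm high, loose. Origin under its centre
- conical_tube: clear tube with a purple cap, 119 mm long and 19 mm thick, lying loose near the far grille. Origin under its middle, y along it
- tip_box: blue box with a pale lid, 87 x 122 x 57 mm, loose. Origin under its centre
- beaker: glass beaker, 60 mm across and 70 mm high, loose. Origin under its centre
Not all that is in view belongs to the job. What is shaped like the conical_tube but orange or yellow is not meant. Of the things like the petri_dish, leave any that is blue; of the rest the smaller one is meant.

How it is judged:
On the way, in this order (a step that is already met when the one before it is completed fails the run):
1. the dial rests four clicks clockwise of where it started (distance of fin_tip from where it was at the start of the episode between 0.0545 and 0.0612 m and velocity of joint dial between -0.05 and 0.05 rad/s and value of joint start below 0.0015 m), for 0.2 s.
2. the green start button is pressed fully down (value of joint start above 0.0045 m and distance of fin_tip from where it was at the start of the episode between 0.0545 and 0.0612 m), for 0.02 s.
At the end, for the whole second after the job is handed in: the dial is at rest in the fourth click clockwise from its start (within about a quarter of a click), the green button has been pressed fully (beyond 4.5 mm) after that and is up again, the red button is up, and no loose thing is more than 20 mm from where it stood (all of step 1 and value of joint stop below 0.0015 m and distance of each of rack, vial, petri_dish, conical_tube, tip_box, beaker from where it was at the start of the episode below 0.02 m and linear speed of each of rack, vial, petri_dish, conical_tube, tip_box, beaker below 0.02 m/s); the robot touches nothing.
It fails at once if the fin is pinched (pressed on both sides at once) (contact force between the fingers and dial_c3 above 1.5 N and contact force between the fingers and dial_c4 above 1.5 N).
It fails at once if the green button is pressed while the dial is not set (value of joint start above 0.0045 m and not (distance of fin_tip from where it was at the start of the episode between 0.0545 and 0.0612 m)).
It fails at once if the red button is pressed (value of joint stop above 0.004 m).
It fails at once if a piece of loose lab ware is lifted, carried or knocked away (distance of any of rack, vial, petri_dish, conical_tube, tip_box, beaker from where it was at the start of the episode above 0.03 m).
It also fails if it takes over 45 s, if anything falls off the work surface, if the arm or the gripper's body presses on something with over 40 N, if the wrist force passes 120 N, or if a joint passes its speed limit or range.

## Robot

A 6-joint arm with a two-finger parallel gripper is mounted at the origin on the work surface. World frame = base frame: x ahead of the robot, y to its left, z up, the work surface at z = 0. Lengths are in m, angles in rad, forces in N, time in s.
With the tool pointing down it reaches from about 0.425 to 0.95 m from the base axis. Payload 3.5 kg.
Tool frame: the origin (TCP) lies between the finger pads; the fingertips stand 14 mm ahead of it and the grasp point (between the pads) lies 5 mm behind it (ctrl.tip_extent is the distance from the TCP to the fingertips, in m); x points along the fingers, z is the direction in which the jaws open and shut, and the axes are right-handed (so a half turn about x gives the same grasp; the last joint's range is limited). The gripper opens to 85 mm and grips with 20 to 120 N. Pads are 22 mm wide; open, the fingers measure 114 mm over their backs; the gripper's body (76 mm by 85 mm) begins 54 mm behind the grasp point. The pads swing forward as they close: fully open they stand 13 mm farther back than shut.
Start: joints at [-1.316, 0.286, 1.577, -0, 1.279, -0.15], TCP at [0.266, -0.62, 0.214] pointing down, gripper open.
Joint ranges: [-2.77, 2.77], [-0.9, 2.22], [0.21, 2.48], [-1.53, 4.67], [0.24, 2.81], [-2.84, 2.84]. Speed limits (rad/s): [2.79, 2.79, 3.14, 3.14, 3.14, 3.14].

## Interface

Orientations are given as a unit quaternion [x, y, z, w].
In Python, from plant import ctrl gives the robot as it stands.
- The arm moves only by the tool move_arm, never from a script. Its argument "commands" is one flat list of numbers, 4 for each row, row after row: the shift along the tool's x, y, z in units of 25 mm (1.0 is 25 mm), then the turn about the tool's x in units of 5 degrees (1.0 is 5 degrees). A call has 1 to 20 rows; each row shifts and turns the commanded pose from where the row before left it, along the tool's axes as they then stand; what a row does not reach is not made up. A row lasts 1/8 s, in which the tool goes at most 62.5 mm and 10.7 degrees, less where a joint would pass 70% of its speed; a pose out of reach is approached as far as the arm can. A call is refused whole if a number of a shift passes 1 or a number of a turn 1, either way. A call with a gripper value outside its range is refused whole. "jaw" is the finger opening in mm, from 0 to 85.4, set as the call begins (left out, the last holds). The fingers move at their own pace and stop on an object; "force" is the grip in N (left out, the last holds). Time passes only in rows, so rows that do not move let the fingers close. It gives the time, the measured TCP pose, the force and the opening at its end, in the units of the state.
- ctrl.get_state(): the state, without advancing time (a new reading comes with each control period).
- ctrl.read_camera(name): name is "scene" or "top" or "wrist"; returns the picture (480x640x3 uint8, red, green, blue); there is no depth.
- ctrl.get_calibration(name): a dict with "camera_matrix" (3x3 intrinsics, pixels), "camera_from_world" (4x4, takes a point from world to camera coordinates); the wrist camera has in their place "mount" (4x4, takes a point from camera to tool coordinates, whose origin is the TCP and whose axes are the tool frame's). Camera axes: x right, y down, z forward; pixel columns grow to the right and rows downward; lengths in m; the calibration is good to about 2 mm. A picture is of the moment at which its call begins: read the wrist's pose just before it. get_calibration takes no time and is no camera call.
- ctrl.sign_off(): hands the job in, once; it reports no verdict.
The state is a dict: "time": time; "qpos": joint angles; "dq": joint speeds; "joint_efforts": joint torques, N m; "eef_pos": TCP position; "tcp_rot": TCP orientation; "contact_force": force on the tool from outside, world axes, zero at the start; "wrist_torque": the same for the moment, N m; "opening": opening from 0.0 (shut) to 1.0 (fully open).
Only numpy, scipy, OpenCV 4.12 (cv2) and the standard library are available. Lean on these libraries where they do the work, as an engineer would, in place of code of your own. Each camera call takes 0.05 s, during which the arm holds its last target.

## Working session

There is one attempt and no reset: what is moved stays moved. The work goes in short steps, Python scripts to look and compute and a tool call to move; the robot and the scene stay as the last step left them, time stands still between calls to the robot, and variables do not carry over. Pictures are saved under pics/ and viewed, and the job is handed in when it is done.

Besides the shell and the picture viewer there is one more tool, called after ">>>" as name(argument=value, ...), one argument or row to a line, values as JSON. move_arm: Moves the arm, as the interface text tells. Its arguments: {"type":"object","properties":{"commands":{"type":"array"},"jaw":{"type":"number"},"force":{"type":"number"}},"required":["commands"]}

```bash
ls; mkdir -p pics
python3 - <<'E'
from plant import ctrl
import cv2,numpy as np
s=ctrl.get_state();print(s)
for n in("scene","top"):
    cv2.imwrite(f"pics/{n}0.png",ctrl.read_camera(n)[:,:,::-1]);c=ctrl.get_calibration(n);print(n,np.round(c["camera_matrix"],1).tolist(),np.round(c["camera_from_world"],3).tolist())
print(ctrl.get_calibration("wrist"),ctrl.tip_extent)
E
```

```text
pics
{'time': 0.0, 'qpos': array([-1.31602490e+00,  2.87178857e-01,  1.57817526e+00, -2.12008818e-05,
        1.27857600e+00, -1.49985094e-01]), 'dq': array([-2.42024857e-04, -1.59977863e-05,  3.99065465e-04, -4.40114271e-05,
       -1.00824834e-03, -7.22994803e-05]), 'joint_efforts': array([ 4.12366635e-04, -4.05973113e+01, -2.92626661e+01, -1.34587840e-04,
        5.85052432e-03, -1.32680708e-05]), 'eef_pos': array([ 0.2656666 , -0.61976802,  0.21223936]), 'tcp_rot': array([ 0.38984141,  0.59091523, -0.38874615,  0.58967729]), 'contact_force': array([-0.54345479, -0.07573183,  0.0258019 ]), 'wrist_torque': array([ 0.01508216,  0.00533244, -0.00015657]), 'opening': 1.0001824109049975}
scene [[603.4, 0.0, 318.1], [0.0, 603.4, 236.7], [0.0, 0.0, 1.0]] [[0.198, 0.98, 0.004, -0.097], [0.824, -0.165, -0.542, -0.412], [-0.531, 0.111, -0.84, 1.88], [0.0, 0.0, 0.0, 1.0]]
top [[606.3, 0.0, 318.7], [0.0, 606.3, 239.5], [0.0, 0.0, 1.0]] [[-0.022, -1.0, -0.001, 0.002], [-0.991, 0.022, -0.133, 0.565], [0.133, -0.002, -0.991, 1.777], [0.0, 0.0, 0.0, 1.0]]
{'camera_matrix': array([[355.7473975 ,   0.        , 318.76776471],
       [  0.        , 355.7473975 , 239.23018577],
       [  0.        ,   0.        ,   1.        ]]), 'mount': array([[-9.48585559e-04, -2.78310659e-01,  9.60490644e-01,
        -1.60495019e-01],
       [-8.53518519e-04, -9.60490501e-01, -2.78311461e-01,
         7.00786036e-02],
       [ 9.99999186e-01, -1.08379878e-03,  6.73564117e-04,
        -2.31499207e-04],
       [ 0.00000000e+00,  0.00000000e+00,  0.00000000e+00,
         1.00000000e+00]])} 0.014
```

View pics/scene0.png

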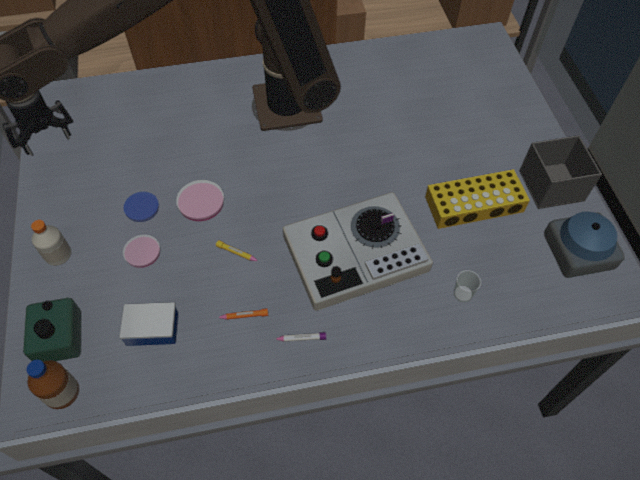

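View pics/top0.png

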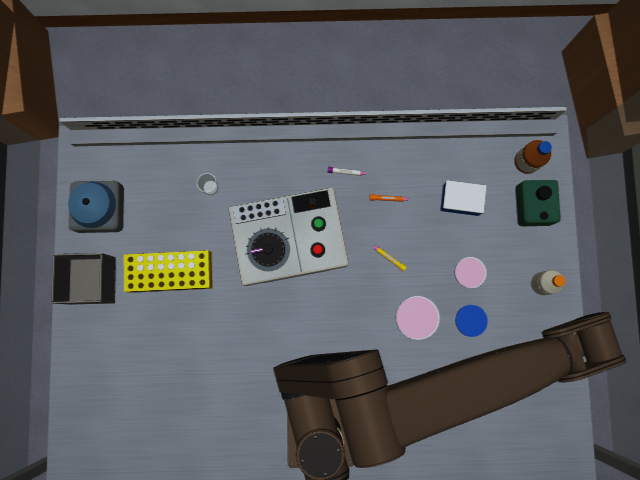

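```bash
cat > h.py <<'E'
from plant import ctrl
import cv2,numpy as np
from scipy.spatial.transform import Rotation as R
def cam(name,s=None):
    c=ctrl.get_calibration(name);K=c["camera_matrix"]
    if name!="wrist": T=np.linalg.inv(c["camera_from_world"])
    else:
        s=s or ctrl.get_state();W=np.eye(4);W[:3,:3]=R.from_quat(s["tcp_rot"]).as_matrix();W[:3,3]=s["eef_pos"];T=W@c["mount"]
    return K,T
def ray(KT,u,v,z):
    K,T=KT;d=T[:3,:3]@np.linalg.solve(K,[u,v,1]);o=T[:3,3];return o+d*(z-o[2])/d[2]
def proj(KT,p):
    K,T=KT;q=np.linalg.inv(T)@np.append(p,1);q=K@q[:3];return q[:2]/q[2]
def blobs(im,lo,hi,amin=15):
    h=cv2.cvtColor(im,cv2.COLOR_RGB2HSV);m=cv2.inRange(h,lo,hi)
    n,l,st,c=cv2.connectedComponentsWithStats(m)
    return [(np.round(c[i],1).tolist(),st[i].tolist()) for i in range(1,n) if st[i,4]>=amin]
E
python3 - <<'E'
from h import *
im={n:cv2.cvtColor(cv2.imread(f"pics/{n}0.png"),cv2.COLOR_BGR2RGB) for n in("top","scene")}
KT={n:cam(n) for n in im}
for n in im:
    print(n,"green",blobs(im[n],(50,120,60),(80,255,255)));print("red",blobs(im[n],(0,170,120),(5,255,255)));print("purple",blobs(im[n],(135,60,60),(165,255,255),8))
a=im["top"][180:300,220:360];b=im["scene"][180:310,270:440]
cv2.imwrite("pics/c_top.png",cv2.resize(a,None,fx=5.5,fy=5,interpolation=3)[:,:,::-1]);cv2.imwrite("pics/c_sc.png",cv2.resize(b,None,fx=4.5,fy=4.5,interpolation=3)[:,:,::-1])
E
```

```text
top green [([540.8, 200.6], [523, 180, 37, 41, 1093]), ([318.1, 222.8], [314, 219, 9, 9, 68])]
red [([317.2, 249.0], [313, 245, 9, 9, 64])]
purple [([329.7, 169.3], [327, 167, 6, 6, 30]), ([362.5, 172.9], [360, 171, 6, 4, 15]), ([405.4, 198.7], [404, 197, 5, 4, 12]), ([375.4, 247.4], [373, 246, 6, 4, 14]), ([256.2, 251.2], [251, 250, 11, 3, 13])]
scene green [([323.9, 256.3], [319, 252, 11, 10, 91])]
red [([319.1, 229.7], [315, 226, 9, 8, 52])]
purple [([217.0, 212.0], [213, 207, 9, 10, 18]), ([387.5, 217.3], [383, 216, 11, 4, 15]), ([201.2, 219.5], [197, 218, 9, 3, 13]), ([253.1, 258.5], [251, 256, 6, 5, 22]), ([222.2, 316.5], [219, 315, 6, 4, 17]), ([322.4, 335.6], [320, 332, 6, 8, 47]), ([280.1, 338.1], [276, 336, 8, 5, 22])]
```

View pics/c_top.png

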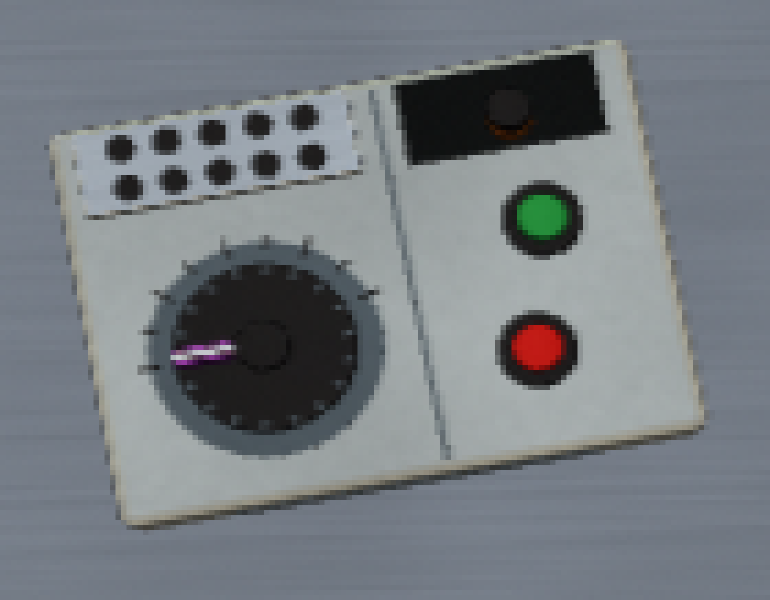

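View pics/c_sc.png

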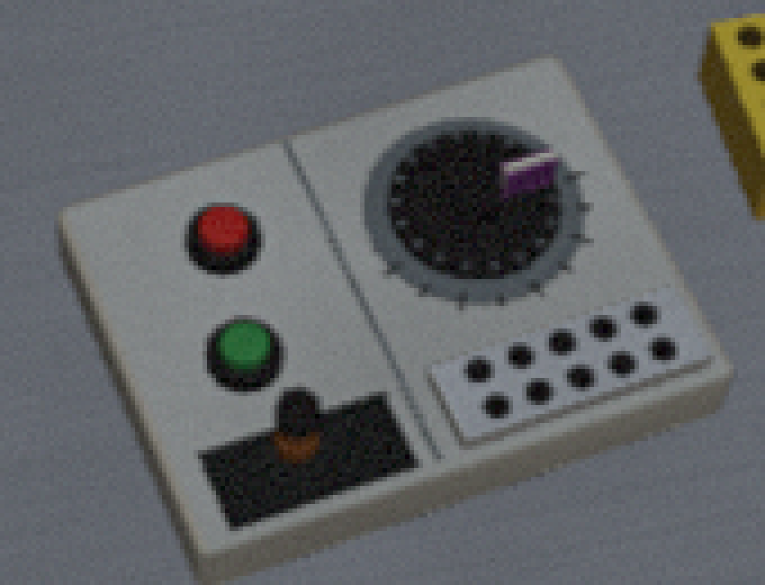

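Run:
```python
from h import *
t=cam("top");s=cam("scene")
for nm,u,v,u2,v2,z in [("green",318.4,222.8,323.9,256.3,.08),("red",317.2,249,319.1,229.7,.08)]:
    print(nm,ray(t,u,v,z),ray(s,u2,v2,z))
    # z from disparity
    f=lambda z:np.linalg.norm(ray(t,u,v,z)[:2]-ray(s,u2,v2,z)[:2])
    zs=np.arange(.04,.12,.002);print("z",zs[np.argmin([f(z) for z in zs])])
print("dial top", ray(t,220+262/5.5,180+345/5,.082))
print("disc scene",ray(s,270+475/4.5,180+200/4.5,.07))
print("vial cap",ray(t,312.5,201,.105))
for c in [(52,137),(622,42),(705,422),(128,522)]: print("corner",ray(t,220+c[0]/5.5,180+c[1]/5,.06))
st=ctrl.get_state();print(R.from_quat(st["tcp_rot"]).as_matrix().round(3))
```

```text
green [ 0.60910577 -0.01003943  0.08      ] [ 0.60898134 -0.00953969  0.08      ]
z 0.08000000000000004
red [ 0.531799   -0.00486019  0.08      ] [ 0.52956901 -0.00548088  0.08      ]
z 0.08200000000000005
dial top [0.53471684 0.13953984 0.082     ]
disc scene [0.53563992 0.14153307 0.07      ]
vial cap [0.66958064 0.00577322 0.105     ]
corner [0.66456924 0.25372977 0.06      ]
corner [ 0.71553478 -0.05626943  0.06      ]
corner [ 0.48658894 -0.0949515   0.06      ]
corner [0.43455645 0.21378704 0.06      ]
[[-0.001  0.919  0.394]
 [ 0.002  0.394 -0.919]
 [-1.     0.    -0.002]]
```

>>> move_arm(
  commands=[0, 0.9, -1, 0, 0, 0.9, -1, 0, 0, 0.9, -1, 0, 0, 0.9, -1, 0, 0, 0.9, -1, 0, 0, 0.9, -1, 0, 0, 0.9, -1, 0, 0, 0.9, -1, 0, 0, 0.9, -1, 0, 0, 0.9, -1, 0, 0, 0.9, -1, 0, 0, 0.9, -1, 0, 0, 0.9, -1, 0, 0, 0.9, -1, 0, 0, 0.9, -1, 0, 0, 0.9, -1, 0, 0, 0.9, -1, 0, 0, 0.9, -1, 0, 0, 0.9, -1, 0, 0, 0.9, -1, 0],
  jaw=0,
)

```text
time: 2.6
eef_pos: [0.4825, 0.0176, 0.2132]
tcp_rot: [0.389, 0.591, -0.389, 0.59]
contact_force: [1.3, 0.6, 0.3]
opening: -0.001
```

>>> move_arm(
  commands=[0, 0.95, -0.9, 0, 0, 0.95, -0.9, 0, 0, 0.95, -0.9, 0, 0, 0.95, -0.9, 0, 0, 0, 0, -1, 0, 0, 0, -1, 0, 0, 0, -1, 0, 0, 0, -1, 0, 0, 0, -1, 0, 0, 0, -1, 0, 0, 0, -1, 0, 0, 0, -1, 0, 0, 0, -1, 0, 0, 0, -1, 0, 0, 0, -1, 0, 0, 0, -1, 0, 0, 0, -1, 0, 0, 0, -1, 0, 0, 0, 0],
)

```text
time: 4.97
eef_pos: [0.5341, 0.1365, 0.2131]
tcp_rot: [-0.019, 0.707, 0.019, 0.707]
contact_force: [0.3, -0.7, 0.3]
opening: 0.002
```

Run:
```python
from h import *
s=ctrl.get_state();im=ctrl.read_camera("wrist");cv2.imwrite("pics/w1.png",im[:,:,::-1]);np.save("w1.npy",im)
import pickle;pickle.dump(s,open("w1.pkl","wb"))
print(s["eef_pos"],R.from_quat(s["tcp_rot"]).as_matrix().round(3),s["qpos"].round(2))
```

```text
[0.53412722 0.13650777 0.21312225] [[-0.001 -0.055  0.999]
 [-0.     0.999  0.055]
 [-1.    -0.    -0.001]] [0.07 0.01 1.88 0.   1.25 0.01]
```

View pics/w1.png

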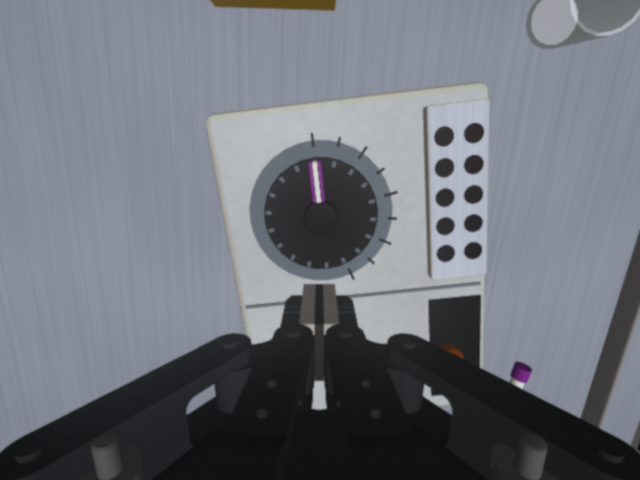

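Run:
```python
from h import *
import pickle
im=np.load("w1.npy");s=pickle.load(open("w1.pkl","rb"));KT=cam("wrist",s)
roi=im[120:300,230:410];h=cv2.cvtColor(im,cv2.COLOR_RGB2HSV)
m=cv2.inRange(h,(130,50,60),(170,255,255));m[:150]=0;m[215:]=0;m[:,:290]=0;m[:,350:]=0
ys,xs=np.nonzero(m);print(len(xs),xs.min(),xs.max(),ys.min(),ys.max())
c=im[120:300,230:410];cv2.imwrite("pics/w1c.png",cv2.resize(c,None,fx=3.3,fy=3.3,interpolation=3)[:,:,::-1])
# disc: dark mask
g=cv2.cvtColor(im,cv2.COLOR_RGB2GRAY);d=((g<65)|(m>0)).astype(np.uint8);d[:140]=0;d[282:]=0;d[:,:255]=0;d[:,395:]=0
d=cv2.morphologyEx(d,cv2.MORPH_CLOSE,np.ones((9,9)))
cs,_=cv2.findContours(d,0,1);k=max(cs,key=cv2.contourArea);e=cv2.fitEllipse(cv2.convexHull(k));print("ell",e)
A=ray(KT,*e[0],.07);print("axis",A, "diam",np.linalg.norm(ray(KT,e[0][0]-e[1][0]/2,e[0][1],.07)-ray(KT,e[0][0]+e[1][0]/2,e[0][1],.07)))
# ridge: white pixels
w=cv2.inRange(h,(0,0,150),(179,60,255));w[:155]=0;w[208:]=0;w[:,:300]=0;w[:,335:]=0
pts=np.argwhere(w)[:,::-1].astype(float);P=np.array([ray(KT,u,v,.094)[:2] for u,v in pts])
mu=P.mean(0);dr=np.linalg.svd(P-mu)[2][0];dr*=np.sign(dr@(mu-A[:2]));t=(P-mu)@dr
print("ridge n",len(P),"mid",mu,"ang deg",np.degrees(np.arctan2(dr[1],dr[0])),"r",np.linalg.norm(mu+dr*t.min()-A[:2]),np.linalg.norm(mu+dr*t.max()-A[:2]),"perp off",np.cross(dr,A[:2]-mu))
# ticks angles: print ring ticks
for u,v in [(312,139),(339,141),(364,151),(381,170),(391,193),(392,218),(385,241),(371,261),(352,274)]:
    q=ray(KT,u,v,.061)[:2]-A[:2];print(np.degrees(np.arctan2(q[1],q[0])).round(1),end=" ")
```

```text
368 307 325 159 202
ell ((320.75555419921875, 212.822021484375), (110.80335998535156, 112.36267852783203), 110.24829864501953)
axis [0.53474188 0.14292644 0.07      ] diam 0.09638725046348284
ridge n 211 mid [0.52941452 0.17281828] ang deg 99.19742038145523 r 0.014005708095518718 0.04535187898978277 perp off -0.00048105915607484905
100.0 78.7 57.7 37.6 17.5 -2.8 -22.5 -42.3 -60.9 <stdin>:17: DeprecationWarning: Arrays of 2-dimensional vectors are deprecated. Use arrays of 3-dimensional vectors instead. (deprecated in NumPy 2.0)
```

View pics/w1c.png

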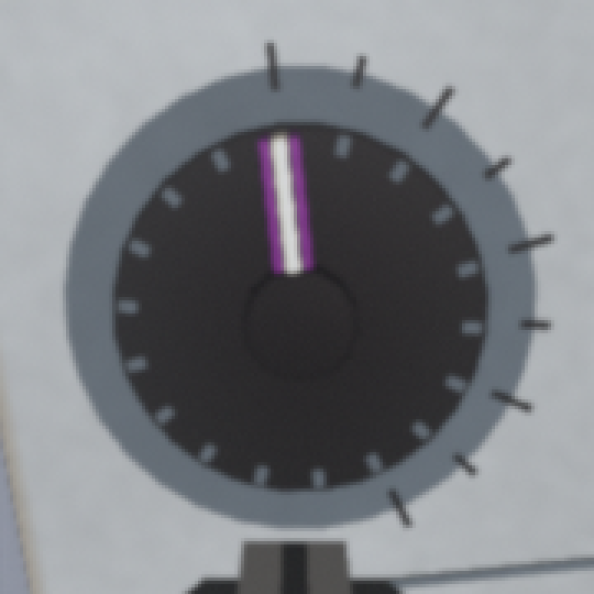

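>>> move_arm(
  commands=[0, 0, 0, -0.6, 0, 0, 0, -0.65, 0, 0.85, -0.55, 0, 0, 0.85, -0.55, 0, 1, 0, 0, 0, 1, 0, 0, 0, 1, 0, 0, 0, 1, 0, 0, 0, 0.8, 0, 0, 0, 0, 0, 0, 0],
)

```text
time: 6.28
eef_pos: [0.4979, 0.1745, 0.0918]
tcp_rot: [-0.058, 0.706, 0.058, 0.703]
contact_force: [-0.9, 1.2, -0.5]
opening: -0.0
```

```bash
cat > look.py <<'E'
from h import *
import sys,pickle
n=sys.argv[1]
s=ctrl.get_state();im=ctrl.read_camera("wrist");cv2.imwrite(f"pics/{n}.png",im[:,:,::-1]);np.save(n+".npy",im);pickle.dump(s,open(n+".pkl","wb"))
M=R.from_quat(s["tcp_rot"]).as_matrix();A=np.array([.535,.1415]);p=s["eef_pos"][:2]-A
print("t",s["time"],s["eef_pos"].round(4),"r",np.hypot(*p).round(4),"pos ang",np.degrees(np.arctan2(p[1],p[0])).round(1),"yaw y",np.degrees(np.arctan2(M[1,1],M[0,1])).round(1),"in tool y,z:",(p@M[:2,1]).round(4),(p@M[:2,2]).round(4),"F",s["contact_force"].round(1),"q6",s["qpos"][5].round(2))
E
python3 look.py w2
```

```text
t 6.275 [0.4979 0.1745 0.0918] r 0.0496 pos ang 138.3 yaw y 99.4 in tool y,z: 0.0386 -0.0312 F [-0.9  1.2 -0.5] q6 -0.02
```

View pics/w2.png

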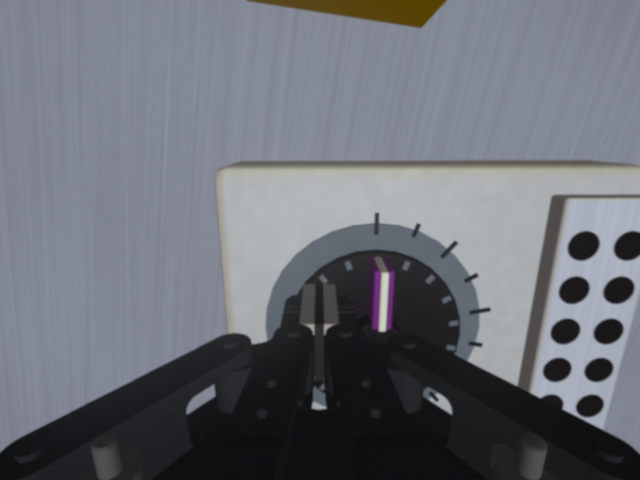

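>>> move_arm(
  commands=[0, 0, 0.2, 0, 0, 0, 0.2, 0, 0, 0, 0, 0],
)

```text
time: 6.7
eef_pos: [0.5112, 0.1757, 0.0945]
tcp_rot: [-0.058, 0.704, 0.058, 0.705]
contact_force: [0.1, 0.4, -0.4]
opening: -0.0
```

```bash
python3 look.py w3
```

```text
t 6.7 [0.5112 0.1757 0.0945] r 0.0417 pos ang 124.8 yaw y 99.4 in tool y,z: 0.0377 -0.0179 F [ 0.1  0.4 -0.4] q6 -0.02
```

View pics/w3.png

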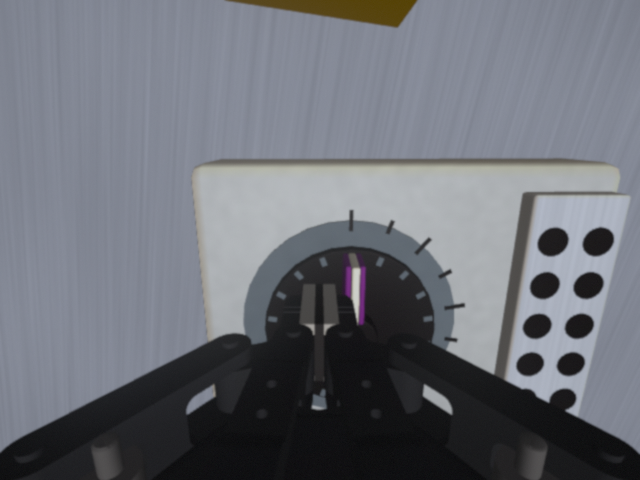

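>>> move_arm(
  commands=[0, 0, -0.25, 0, 0.25, 0, 0, 0, 0, 0, 0.15, 0, 0, 0, 0, 0, 0, 0, 0, 0],
)

```text
time: 7.38
eef_pos: [0.508, 0.1752, 0.0875]
tcp_rot: [-0.058, 0.705, 0.058, 0.705]
contact_force: [0.3, 0.7, -0.1]
opening: 0.002
```

```bash
python3 look.py w4;  python3 - <<'E'
from h import *
im=cv2.imread("pics/w4.png")[200:360,240:440];cv2.imwrite("pics/w4c.png",cv2.resize(im,None,fx=3.6,fy=3.6,interpolation=3))
E
```

```text
t 7.375 [0.508  0.1752 0.0875] r 0.0432 pos ang 128.7 yaw y 99.4 in tool y,z: 0.0377 -0.0211 F [ 0.3  0.7 -0.1] q6 -0.02
```

View pics/w4c.png

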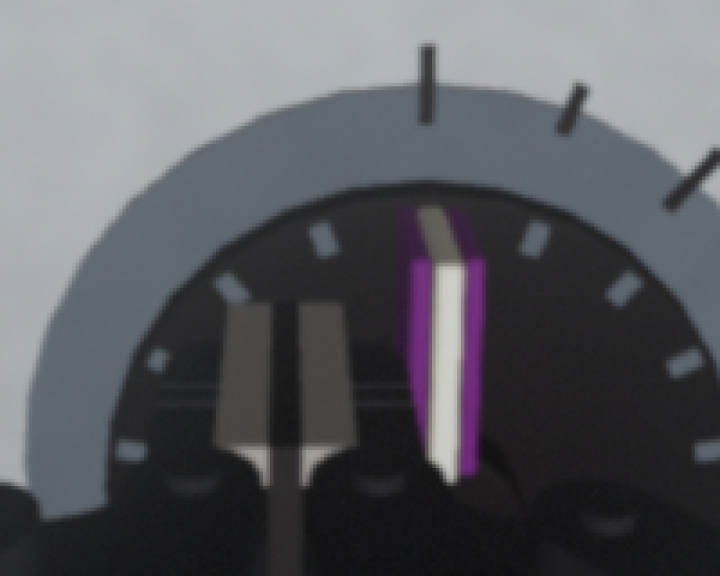

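>>> move_arm(
  commands=[0, 0, 0.1, 0, 0, 0.06, 0.135, 1, 0, 0.06, 0.135, 1, 0, 0.06, 0.135, 1, 0, 0.06, 0.135, 1, 0, 0.06, 0.135, 1, 0, 0.06, 0.135, 1, 0, 0.06, 0.135, 1, 0, 0, 0, 0],
)

```text
time: 8.55
eef_pos: [0.5347, 0.1836, 0.0875]
tcp_rot: [0.156, 0.69, -0.156, 0.69]
contact_force: [0.8, 0.6, 0.6]
opening: -0.001
```

```bash
python3 look.py w5
```

```text
t 8.55 [0.5347 0.1836 0.0875] r 0.0421 pos ang 90.4 yaw y 64.5 in tool y,z: 0.0379 -0.0184 F [0.8 0.6 0.6] q6 0.6
```

View pics/w5.png

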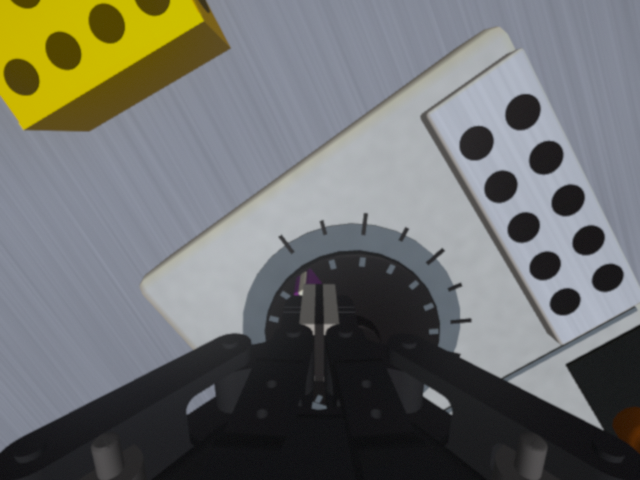

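Run:
```python
from h import *
im=cv2.imread("pics/w5.png")[210:360,230:430];im=cv2.convertScaleAbs(im,alpha=2,beta=20);cv2.imwrite("pics/w5c.png",cv2.resize(im,None,fx=3.8,fy=3.8,interpolation=3))
t=ctrl.read_camera("scene");cv2.imwrite("pics/s5.png",cv2.resize(t[170:310,270:440],None,fx=4.5,fy=4.2,interpolation=3)[:,:,::-1])
KT=cam("wrist",__import__("pickle").load(open("w5.pkl","rb")))
A=np.array([.535,.1415])
for a in (100,80,60,40):
    d=np.array([np.cos(np.radians(a)),np.sin(np.radians(a))])
    print(a,[proj(KT,[*(A+r*d),.094]).round() for r in (.016,.048)])
print(proj(KT,[*A,.082]))
```

```text
100 [array([338., 338.]), array([300., 289.])]
80 [array([349., 334.]), array([332., 275.])]
60 [array([360., 333.]), array([368., 272.])]
40 [array([371., 335.]), array([402., 280.])]
[354.16374504 347.44628433]
```

View pics/w5c.png

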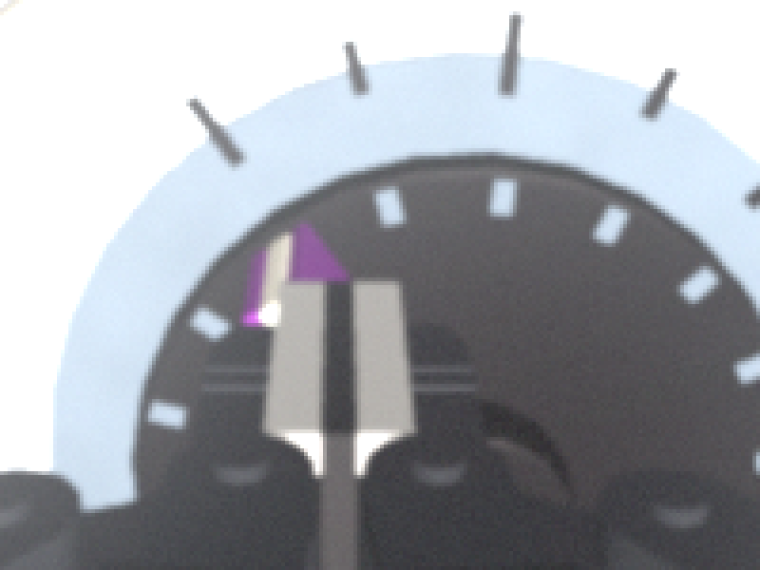

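View pics/s5.png

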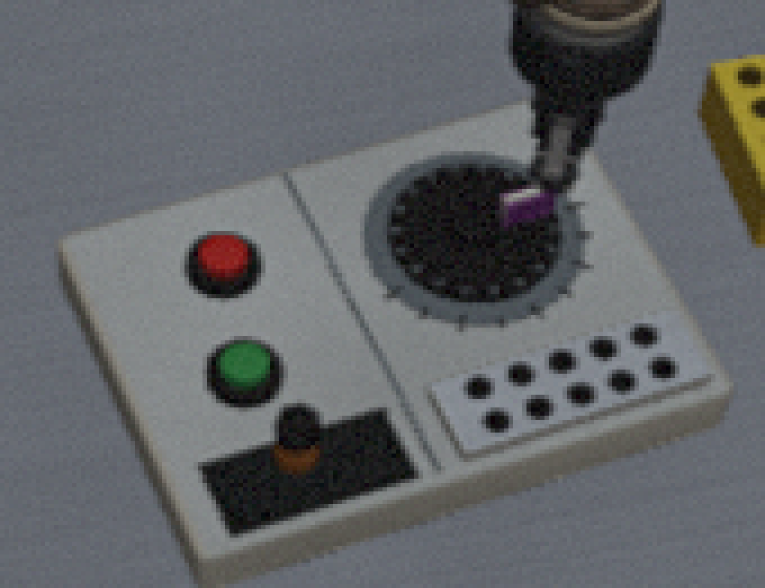

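Run:
```python
from h import *
import pickle
s=ctrl.get_state();print(s["eef_pos"],ctrl.tip_extent,s["opening"],s["contact_force"])
S=cam("scene");A=np.array([.535,.1415])
f=lambda p:((proj(S,p)-[270,170])*[4.5,4.2]).round()
x,y=s["eef_pos"][:2]
print("tip",f([x,y,.0735]),f([x,y,.094]),f([x,y,.12]))
for a in (100,80,60): 
  d=np.array([np.cos(np.radians(a)),np.sin(np.radians(a))]);print(a,f([*(A+.016*d),.094]),f([*(A+.048*d),.094]),f([*(A+.048*d),.07]))
W=cam("wrist",s)
for z in (.0735,.085,.094,.1): print(z,proj(W,[x,y,z]).round())
W=cam("wrist",pickle.load(open("w4.pkl","rb")));p=pickle.load(open("w4.pkl","rb"))["eef_pos"];print(p)
for a in (100,): 
  d=np.array([np.cos(np.radians(a)),np.sin(np.radians(a))]);print(a,(proj(W,[*(A+.016*d),.094])-[240,200])*3.6,(proj(W,[*(A+.048*d),.094])-[240,200])*3.6)
t=ctrl.read_camera("top");cv2.imwrite("pics/t5.png",cv2.resize(t[180:300,220:360],None,fx=5.5,fy=5,interpolation=3)[:,:,::-1])
```

```text
[0.53435582 0.18362669 0.08735906] 0.014 0.0017293331865846182 [-0.96979942  0.57425543 -0.57459343]
tip [546. 213.] [550. 194.] [555. 169.]
100 [504. 198.] [555. 182.] [551. 204.]
80 [507. 205.] [563. 204.] [558. 226.]
60 [506. 213.] [561. 227.] [556. 249.]
0.0735 [320. 275.]
0.085 [320. 284.]
0.094 [320. 292.]
0.1 [320. 297.]
[0.50795792 0.17519557 0.08745304]
100 [441.96422885 476.56745733] [447.91228052 255.58759796]
```

View pics/t5.png

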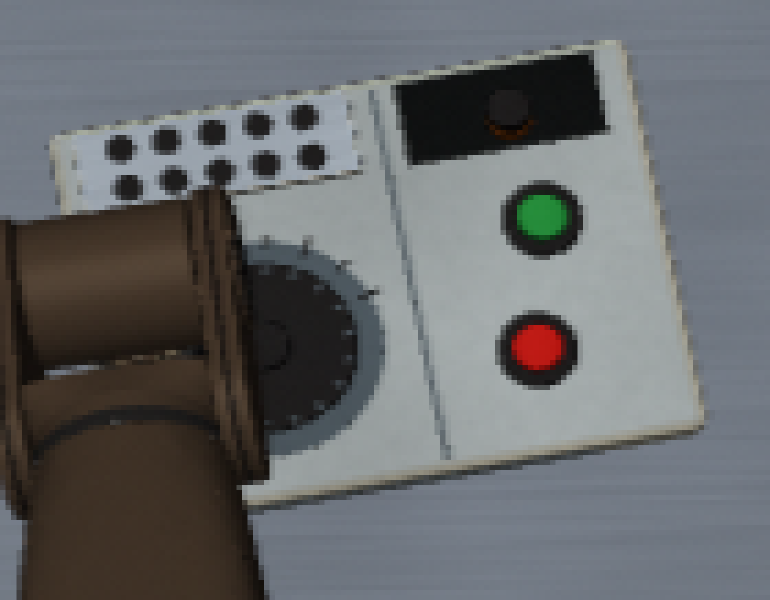

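Run:
```python
from h import *
c=ctrl.get_calibration("wrist");K=c["camera_matrix"];Mi=np.linalg.inv(c["mount"])
for y in(.011,0.,-.011):
  for x in(-.03,-.02,-.01,0,.014):
    q=Mi@[x,y,0,1];q=K@q[:3];print(y,x,(q[:2]/q[2]).round(1),"px/mm",(K[0,0]/(Mi@[x,y,0,1])[2]/1000).round(2))
```

```text
0.011 -0.03 [319.9 290.9] px/mm 2.51
0.011 -0.02 [319.8 281.1] px/mm 2.35
0.011 -0.01 [319.7 272.4] px/mm 2.21
0.011 0 [319.7 264.7] px/mm 2.08
0.011 0.014 [319.6 255.3] px/mm 1.93
0.0 -0.03 [319.9 315.7] px/mm 2.45
0.0 -0.02 [319.8 304.6] px/mm 2.3
0.0 -0.01 [319.7 294.7] px/mm 2.17
0.0 0 [319.7 285.9] px/mm 2.05
0.0 0.014 [319.6 275.2] px/mm 1.9
-0.011 -0.03 [319.9 339.5] px/mm 2.4
-0.011 -0.02 [319.8 327.1] px/mm 2.26
-0.011 -0.01 [319.7 316.2] px/mm 2.13
-0.011 0 [319.7 306.4] px/mm 2.01
-0.011 0.014 [319.6 294.3] px/mm 1.87
```

Run:
```python
from h import *
t=ctrl.read_camera("scene")[150:240,345:435];t=cv2.convertScaleAbs(t,alpha=1.8,beta=20);cv2.imwrite("pics/s5b.png",cv2.resize(t,None,fx=6.5,fy=6.5,interpolation=3)[:,:,::-1])
S=cam("scene");s=ctrl.get_state();x,y=s["eef_pos"][:2]
for z in(.07,.08,.09,.1,.11,.12,.15):print(z,((proj(S,[x,y,z])-[345,150])*6.5).round())
```

```text
0.07 [301. 464.]
0.08 [303. 450.]
0.09 [306. 435.]
0.1 [309. 421.]
0.11 [311. 406.]
0.12 [314. 391.]
0.15 [323. 345.]
```

View pics/s5b.png

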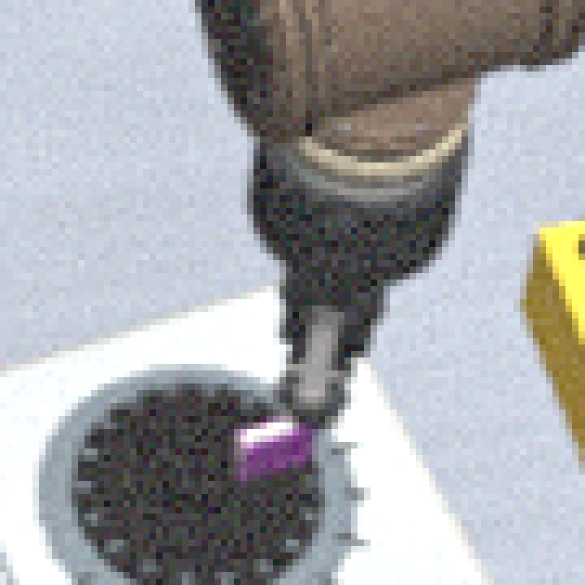

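>>> move_arm(
  commands=[-1, 0, 0, 0, -0.2, 0, 0, -1, 0, 0, 0, -1, 0, 0, 0, -1, 0, 0, 0, -1, 0, 0, 0, -1, 0, 0, 0, -1, 0, 0, 0, -1, 0, -0.14, -0.8, 0, 0, 0, -0.8, 0, 0, 0, 0, 0, 0.6, 0, 0, 0, 0.6, 0, 0, 0, 0, 0, 0, 0, 0, 0, 0, 0],
)

```text
time: 10.62
eef_pos: [0.4956, 0.1736, 0.087]
tcp_rot: [-0.058, 0.705, 0.058, 0.704]
contact_force: [1.4, -0.1, -0.2]
opening: -0.0
```

```bash
python3 look.py w6;python3 - <<'E'
from h import *
t=ctrl.read_camera("scene")[150:240,345:435];t=cv2.convertScaleAbs(t,alpha=1.8,beta=20);cv2.imwrite("pics/s6b.png",cv2.resize(t,None,fx=6.5,fy=6.5,interpolation=3)[:,:,::-1])
S=cam("scene");s=ctrl.get_state();x,y=s["eef_pos"][:2]
for z in(.07,.08,.09,.1,.11,.12,.15):print(z,((proj(S,[x,y,z])-[345,150])*6.5).round())
E
```

```text
t 10.625 [0.4956 0.1736 0.087 ] r 0.0508 pos ang 140.8 yaw y 99.4 in tool y,z: 0.0382 -0.0336 F [ 1.4 -0.1 -0.2] q6 -0.02
0.07 [252. 391.]
0.08 [254. 376.]
0.09 [256. 362.]
0.1 [259. 347.]
0.11 [261. 332.]
0.12 [264. 317.]
0.15 [271. 270.]
```

View pics/s6b.png

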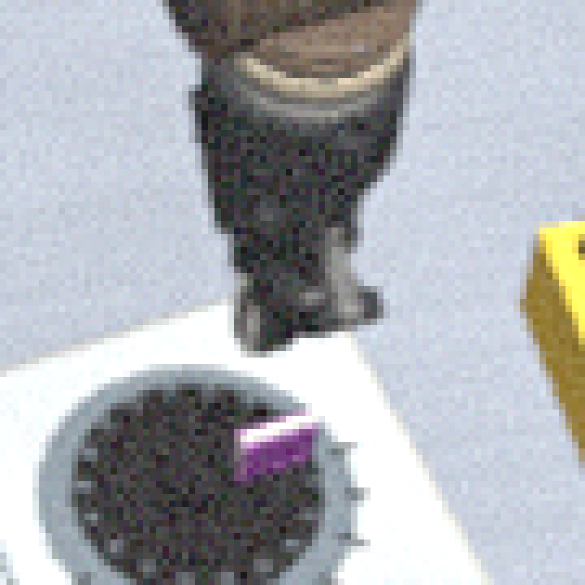

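View pics/w6.png

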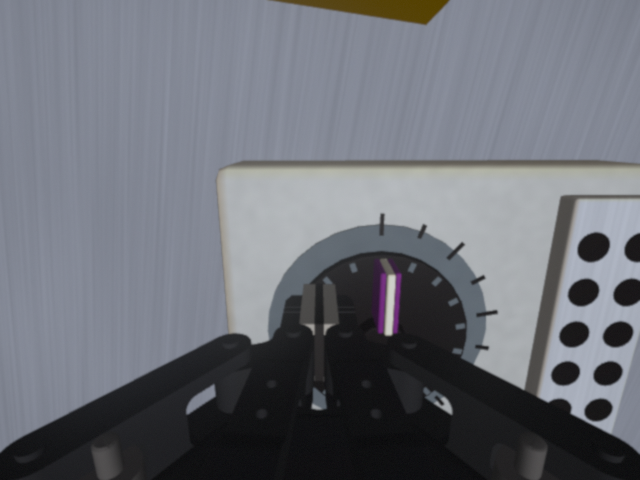

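>>> move_arm(
  commands=[0.16, 0, 0, 0, 0, 0, 0, 0],
)

```text
time: 10.98
eef_pos: [0.4953, 0.1736, 0.0832]
tcp_rot: [-0.058, 0.705, 0.058, 0.705]
contact_force: [-0.0, 0.1, -0.1]
opening: -0.002
```

>>> move_arm(
  commands=[0.06, 0, 0, 0, 0, 0, 0, 0],
)

```text
time: 11.22
eef_pos: [0.4954, 0.1736, 0.0818]
tcp_rot: [-0.058, 0.705, 0.058, 0.705]
contact_force: [0.2, 0.0, -0.4]
opening: -0.0
```

>>> move_arm(
  commands=[0.08, 0, 0, 0, 0, 0, 0, 0],
)

```text
time: 11.48
eef_pos: [0.4953, 0.1736, 0.0796]
tcp_rot: [-0.058, 0.705, 0.058, 0.705]
contact_force: [0.2, 0.2, 0.2]
opening: -0.002
```

>>> move_arm(
  commands=[0.08, 0, 0, 0, 0, 0, 0, 0],
)

```text
time: 11.72
eef_pos: [0.4953, 0.1736, 0.0776]
tcp_rot: [-0.058, 0.705, 0.058, 0.705]
contact_force: [-0.3, -0.3, 0.2]
opening: -0.001
```

>>> move_arm(
  commands=[0.08, 0, 0, 0, 0, 0, 0, 0],
)

```text
time: 11.98
eef_pos: [0.4953, 0.1736, 0.0757]
tcp_rot: [-0.058, 0.705, 0.058, 0.705]
contact_force: [0.6, 0.4, -0.0]
opening: 0.005
```

```bash
python3 look.py w7;python3 - <<'E'
from h import *
t=ctrl.read_camera("scene")[150:240,345:435];t=cv2.convertScaleAbs(t,alpha=1.8,beta=20);cv2.imwrite("pics/s7b.png",cv2.resize(t,None,fx=6.5,fy=6.5,interpolation=3)[:,:,::-1])
E
```

```text
t 11.975 [0.4953 0.1736 0.0757] r 0.051 pos ang 141.0 yaw y 99.4 in tool y,z: 0.0382 -0.0339 F [ 0.6  0.4 -0. ] q6 -0.02
```

View pics/s7b.png

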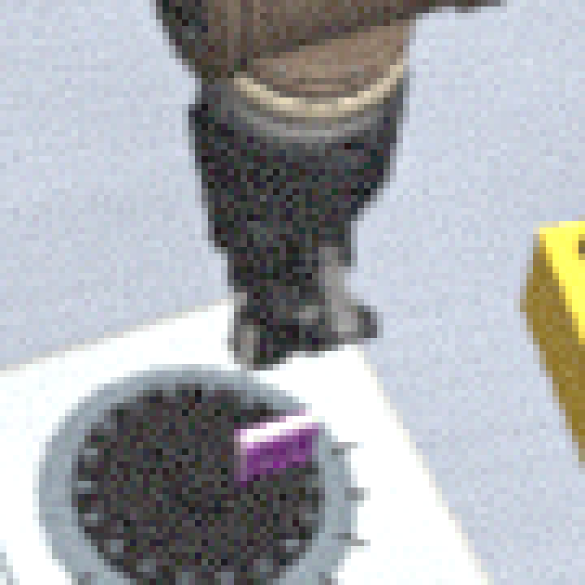

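View pics/w7.png

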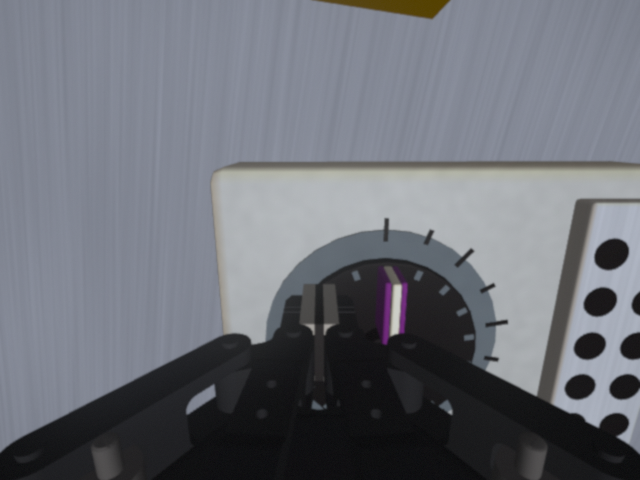

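>>> move_arm(
  commands=[0.16, 0, 0, 0, 0, 0, 0, 0],
)

```text
time: 12.32
eef_pos: [0.4951, 0.1736, 0.0714]
tcp_rot: [-0.058, 0.705, 0.058, 0.704]
contact_force: [0.0, 0.3, 0.1]
opening: 0.002
```

>>> move_arm(
  commands=[0.12, 0, 0, 0, 0, 0, 0, 0],
)

```text
time: 12.58
eef_pos: [0.4952, 0.1736, 0.0685]
tcp_rot: [-0.058, 0.705, 0.058, 0.704]
contact_force: [-0.3, 0.2, -0.6]
opening: -0.004
```

>>> move_arm(
  commands=[0.08, 0, 0, 0, 0, 0, 0, 0],
)

```text
time: 12.82
eef_pos: [0.4953, 0.1736, 0.0667]
tcp_rot: [-0.058, 0.705, 0.058, 0.705]
contact_force: [-0.2, -0.0, 0.3]
opening: 0.0
```

```bash
python3 look.py w8;python3 - <<'E'
from h import *
t=ctrl.read_camera("scene")[150:240,345:435];t=cv2.convertScaleAbs(t,alpha=1.8,beta=20);cv2.imwrite("pics/s8b.png",cv2.resize(t,None,fx=6.5,fy=6.5,interpolation=3)[:,:,::-1])
im=cv2.imread("pics/w8.png")[210:360,230:430];im=cv2.convertScaleAbs(im,alpha=2,beta=20);cv2.imwrite("pics/w8c.png",cv2.resize(im,None,fx=3.8,fy=3.8,interpolation=3))
E
```

```text
t 12.825 [0.4953 0.1736 0.0667] r 0.051 pos ang 141.0 yaw y 99.4 in tool y,z: 0.0382 -0.0339 F [-0.2 -0.   0.3] q6 -0.02
```

View pics/s8b.png

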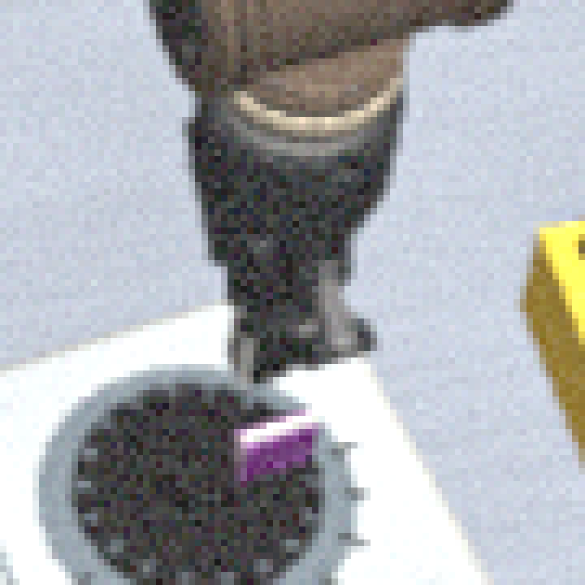

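View pics/w8c.png

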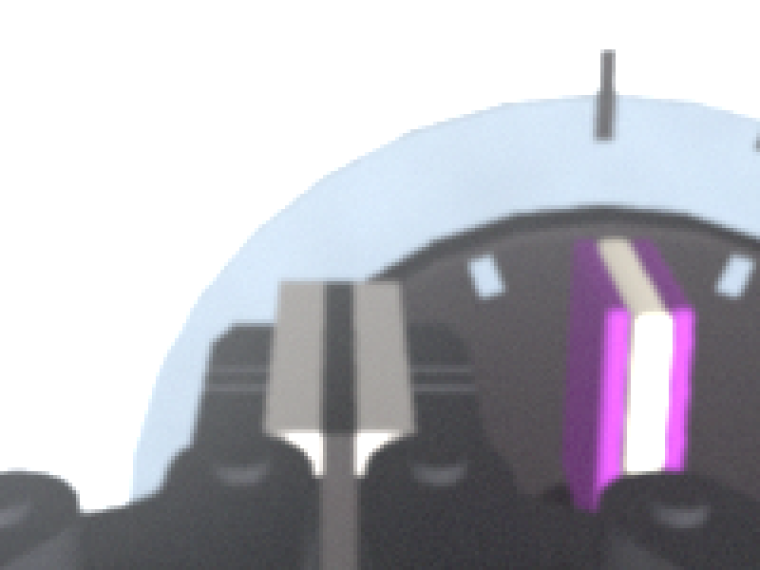

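>>> move_arm(
  commands=[0.08, 0, 0.2, 0, 0, 0, 0.2, 0, 0, 0, 0, 0],
)

```text
time: 13.3
eef_pos: [0.506, 0.1753, 0.065]
tcp_rot: [-0.058, 0.705, 0.058, 0.705]
contact_force: [-0.4, -0.2, 0.7]
opening: 0.002
```

>>> move_arm(
  commands=[0, 0, 0.12, 0, 0, 0, 0, 0],
)

```text
time: 13.55
eef_pos: [0.5085, 0.1758, 0.0649]
tcp_rot: [-0.058, 0.705, 0.058, 0.705]
contact_force: [-0.6, 0.2, -0.3]
opening: -0.001
```

>>> move_arm(
  commands=[0, 0, 0.12, 0, 0, 0, 0, 0],
)

```text
time: 13.8
eef_pos: [0.5114, 0.1763, 0.0649]
tcp_rot: [-0.058, 0.705, 0.058, 0.705]
contact_force: [-0.6, 1.0, 0.2]
opening: -0.0
```

```bash
python3 look.py w9;python3 - <<'E'
from h import *
im=cv2.imread("pics/w9.png")[210:360,230:430];im=cv2.convertScaleAbs(im,alpha=2,beta=20);cv2.imwrite("pics/w9c.png",cv2.resize(im,None,fx=3.8,fy=3.8,interpolation=3))
E
```

```text
t 13.8 [0.5114 0.1763 0.0649] r 0.042 pos ang 124.2 yaw y 99.4 in tool y,z: 0.0382 -0.0176 F [-0.6  1.   0.2] q6 -0.02
```

View pics/w9c.png

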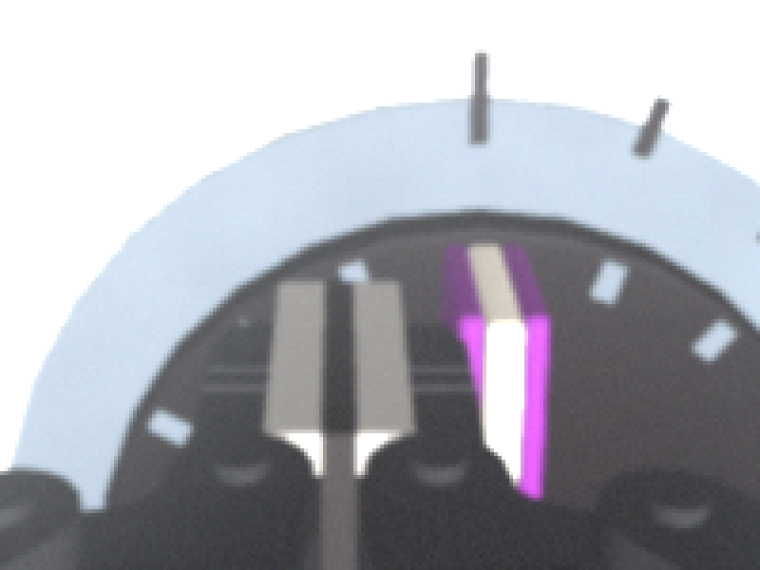

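>>> move_arm(
  commands=[0, 0, 0.1, 0, 0, 0, 0, 0],
)

```text
time: 14.1
eef_pos: [0.5133, 0.1767, 0.0647]
tcp_rot: [-0.058, 0.705, 0.058, 0.704]
contact_force: [-2.7, 0.5, 0.6]
opening: -0.001
```

>>> move_arm(
  commands=[0, 0, 0.1, 0, 0, 0, 0, 0],
)

```text
time: 14.35
eef_pos: [0.5171, 0.1771, 0.0651]
tcp_rot: [-0.058, 0.704, 0.058, 0.705]
contact_force: [0.3, -0.3, -0.7]
opening: 0.003
```

```bash
python3 look.py w10;python3 - <<'E'
from h import *
im=cv2.imread("pics/w10.png")[210:360,230:430];im=cv2.convertScaleAbs(im,alpha=2,beta=20);cv2.imwrite("pics/w10c.png",cv2.resize(im,None,fx=3.8,fy=3.8,interpolation=3))
E
```

```text
t 14.35 [0.5171 0.1771 0.0651] r 0.0399 pos ang 116.8 yaw y 99.4 in tool y,z: 0.0381 -0.0119 F [ 0.3 -0.3 -0.7] q6 -0.02
```

View pics/w10c.png

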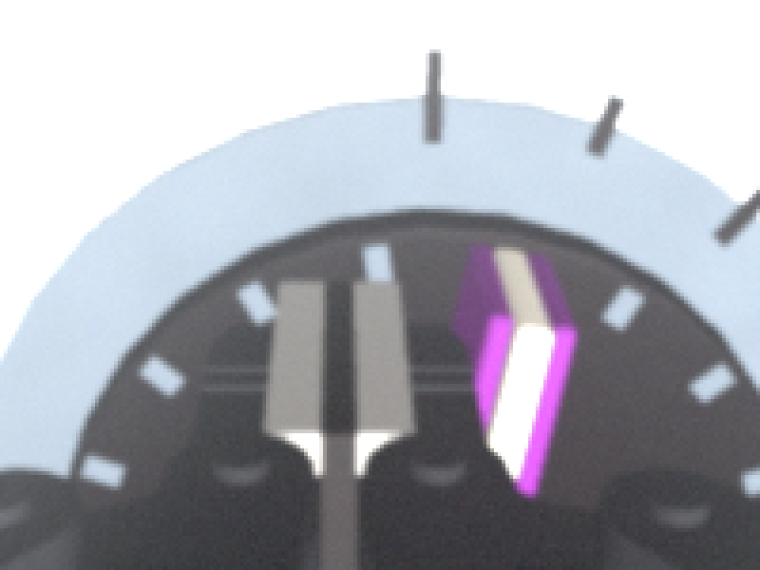

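```bash
cat > fin.py <<'E'
from h import *
import sys,pickle
n=sys.argv[1];im=np.load(n+".npy");KT=cam("wrist",pickle.load(open(n+".pkl","rb")))
A=np.array([.535,.1415]);g=cv2.cvtColor(im,cv2.COLOR_RGB2HSV)
m=cv2.inRange(g,(135,90,40),(170,255,255))
n_,l,st,c=cv2.connectedComponentsWithStats(cv2.morphologyEx(m,cv2.MORPH_CLOSE,np.ones((9,9))))
# ridge: bright low-sat pixels within hull of the fin near dial
best=None
a=np.array([proj(KT,[*(A+.03*np.array([np.cos(t),np.sin(t)])),.094]) for t in np.linspace(0,6.28,60)])
hull=cv2.convexHull(np.array([proj(KT,[*(A+.05*np.array([np.cos(t),np.sin(t)])),.094]) for t in np.linspace(0,6.28,60)]).astype(np.int32))
D=np.zeros(m.shape,np.uint8);cv2.fillConvexPoly(D,hull,1)
m=m*D;ys,xs=np.nonzero(m);h2=np.zeros_like(D);cv2.fillConvexPoly(h2,cv2.convexHull(np.c_[xs,ys].astype(np.int32)),1)
w=cv2.inRange(g,(0,0,110),(179,70,255))*h2;k=max(1,0)
n_,l,st,c=cv2.connectedComponentsWithStats(w);i=1+np.argmax(st[1:,4]);P=np.array([ray(KT,u,v,.094)[:2] for v,u in np.argwhere(l==i)])
mu=P.mean(0);d=np.linalg.svd(P-mu)[2][0];d*=np.sign(d@(mu-A));q=mu-A
print("n",len(P),st[i],"dir",np.degrees(np.arctan2(d[1],d[0])).round(1),"pos ang",np.degrees(np.arctan2(q[1],q[0])).round(1),"r",np.hypot(*q).round(3))
E
for n in w1 w4 w9 w10; do python3 fin.py $n; done
```

```text
n 260 [311 161  11  42 260] dir 99.6 pos ang 100.1 r 0.032
n 521 [359 272  11  59 521] dir 100.2 pos ang 100.2 r 0.033
n 360 [358 294  11  42 360] dir 102.6 pos ang 99.6 r 0.04
n 377 [359 295  17  41 377] dir 90.5 pos ang 88.9 r 0.039
```

>>> move_arm(
  commands=[0, 0.036, 0.134, 1, 0, 0.036, 0.134, 1, 0, 0.036, 0.134, 1, 0, 0.036, 0.134, 1, 0, 0.036, 0.134, 1, 0, 0.036, 0.134, 1, 0, 0.036, 0.134, 1, 0, 0.036, 0.134, 1, 0, 0, 0, 0],
)

```text
time: 15.52
eef_pos: [0.5437, 0.1803, 0.065]
tcp_rot: [0.186, 0.682, -0.186, 0.683]
contact_force: [1.0, -0.6, 0.1]
opening: -0.001
```

```bash
python3 look.py w11;python3 fin.py w11;python3 - <<'E'
from h import *
im=cv2.imread("pics/w11.png")[210:360,230:430];im=cv2.convertScaleAbs(im,alpha=2,beta=20);cv2.imwrite("pics/w11c.png",cv2.resize(im,None,fx=3.8,fy=3.8,interpolation=3))
E
```

```text
t 15.525 [0.5437 0.1803 0.065 ] r 0.0398 pos ang 77.3 yaw y 59.5 in tool y,z: 0.0379 -0.0122 F [ 1.  -0.6  0.1] q6 0.68
n 392 [358 288  15  46 392] dir 53.9 pos ang 50.6 r 0.04
```

View pics/w11c.png

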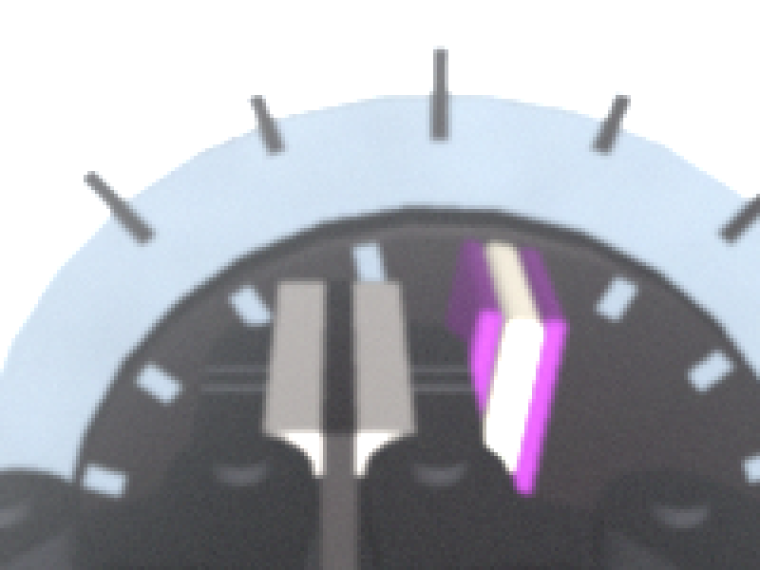

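>>> move_arm(
  commands=[0, 0.036, 0.134, 1, 0, 0.036, 0.134, 1, 0, 0.036, 0.134, 1, 0, 0, 0, 0],
)

```text
time: 16.08
eef_pos: [0.5526, 0.177, 0.0647]
tcp_rot: [0.273, 0.653, -0.273, 0.652]
contact_force: [-0.8, 2.1, 0.7]
opening: 0.004
```

```bash
python3 look.py w12;python3 fin.py w12
```

```text
t 16.075 [0.5526 0.177  0.0647] r 0.0397 pos ang 63.6 yaw y 44.5 in tool y,z: 0.0375 -0.013 F [-0.8  2.1  0.7] q6 0.93
n 398 [357 286  14  46 398] dir 41.8 pos ang 37.6 r 0.041
```

>>> move_arm(
  commands=[0, 0.018, 0.067, 0.5, 0, 0.018, 0.067, 0.5, 0, 0.007, 0.027, 0.2, 0, 0, 0, 0],
)

```text
time: 16.62
eef_pos: [0.5567, 0.1742, 0.065]
tcp_rot: [0.307, 0.637, -0.307, 0.637]
contact_force: [-0.2, -0.1, 0.3]
opening: -0.002
```

```bash
python3 look.py w13;python3 fin.py w13
```

```text
t 16.625 [0.5567 0.1742 0.065 ] r 0.0392 pos ang 56.4 yaw y 38.5 in tool y,z: 0.0373 -0.012 F [-0.2 -0.1  0.3] q6 1.03
n 428 [358 286  16  48 428] dir 32.8 pos ang 29.0 r 0.04
```

>>> move_arm(
  commands=[0, 0.006, 0.03, 0.2, 0, 0, 0, 0],
)

```text
time: 16.92
eef_pos: [0.5571, 0.1738, 0.0649]
tcp_rot: [0.313, 0.634, -0.313, 0.634]
contact_force: [0.1, -0.1, -0.3]
opening: -0.001
```

```bash
python3 look.py w14;python3 fin.py w14
```

```text
t 16.925 [0.5571 0.1738 0.0649] r 0.0392 pos ang 55.6 yaw y 37.4 in tool y,z: 0.0372 -0.0122 F [ 0.1 -0.1 -0.3] q6 1.05
n 504 [366 289  26  53 504] dir 21.7 pos ang 19.0 r 0.038
```

>>> move_arm(
  commands=[0, 0, -0.5, 0, 0, 0, -0.3, 0, -1, 0, 0, 0, -1, 0, 0, 0, -1, 0, 0, 0, -1, 0, 0, 0, -0.5, 0, 0, 0, 0, 0, 0, 0],
)

```text
time: 17.98
eef_pos: [0.5452, 0.1903, 0.1782]
tcp_rot: [0.313, 0.634, -0.313, 0.635]
contact_force: [-0.4, -1.1, 0.6]
opening: 0.003
```

```bash
python3 look.py w15;python3 fin.py w15
python3 - <<'E'
from h import *
s=ctrl.get_state();M=R.from_quat(s["tcp_rot"]).as_matrix();print((M.T@(np.array([.6085,-.0095,s["eef_pos"][2]])-s["eef_pos"])/.025).round(2))
E
```

```text
t 17.975 [0.5452 0.1903 0.1782] r 0.0498 pos ang 78.2 yaw y 37.5 in tool y,z: 0.0377 -0.0325 F [-0.4 -1.1  0.6] q6 1.08
n 300 [369 224  20  45 300] dir 20.6 pos ang 19.1 r 0.033
[-0.   -2.82  7.89]
```

View pics/w15.png

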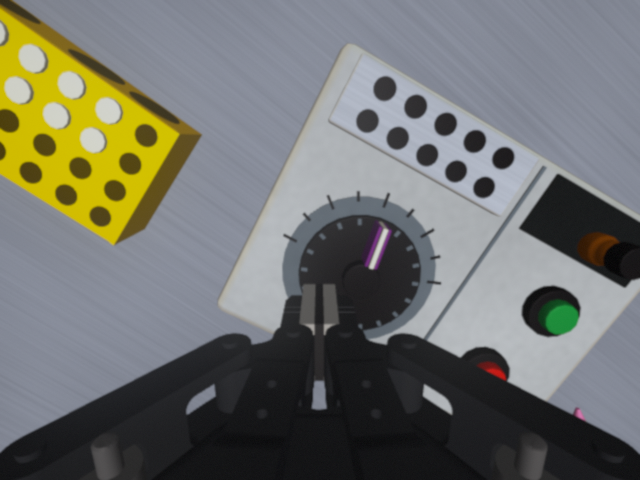

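>>> move_arm(
  commands=[0, -0.35, 0.98, 0, 0, -0.35, 0.98, 0, 0, -0.35, 0.98, 0, 0, -0.35, 0.98, 0, 0, -0.35, 0.98, 0, 0, -0.35, 0.98, 0, 0, -0.35, 0.98, 0, 0, -0.35, 0.98, 0, 0, 0, 0, 1, 0, 0, 0, 1, 0, 0, 0, 1, 0, 0, 0, 1, 0, 0, 0, 0.5, 0, 0, 0, 0],
)

```text
time: 19.77
eef_pos: [0.6076, -0.0081, 0.1755]
tcp_rot: [0.43, 0.562, -0.431, 0.56]
contact_force: [-0.1, 0.0, 0.2]
opening: 0.003
```

```bash
python3 look.py w16
python3 - <<'E'
from h import *
import pickle
im=np.load("w15.npy");KT=cam("wrist",pickle.load(open("w15.pkl","rb")))
for b in blobs(im,(50,120,60),(80,255,255)): print(b,ray(KT,*b[0],.08))
s=ctrl.get_state();KT=cam("wrist",s);im=np.load("w16.npy")
for b in blobs(im,(50,120,60),(80,255,255)): print(b,ray(KT,*b[0],.08))
M=R.from_quat(s["tcp_rot"]).as_matrix();print((M.T@(np.array([.609,-.0095,.07])-s["eef_pos"])/.025).round(2))
E
```

```text
t 19.775 [ 0.6076 -0.0081  0.1755] r 0.1663 pos ang -64.1 yaw y 15.0 in tool y,z: 0.0314 0.1633 F [-0.1  0.   0.2] q6 1.13
([559.7, 316.7], [544, 300, 35, 35, 946]) [ 0.60805869 -0.00715916  0.08      ]
([319.9, 233.5], [302, 216, 37, 36, 994]) [ 0.60797264 -0.00890537  0.08      ]
[4.23 0.04 0.07]
```

View pics/w16.png

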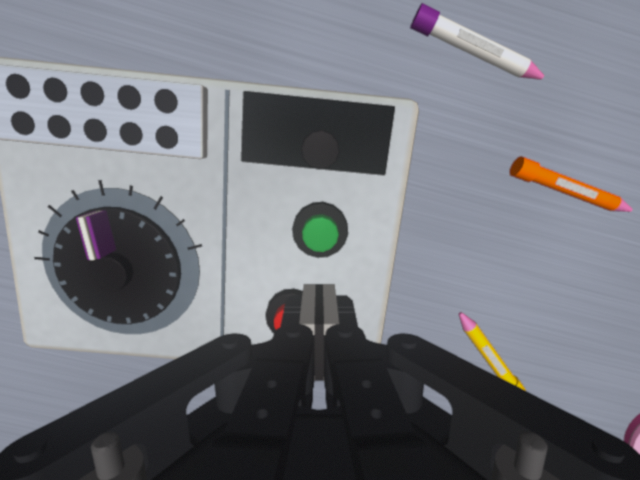

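>>> move_arm(
  commands=[0.9, 0, 0, 0, 0.9, 0, 0, 0, 0.9, 0, 0, 0, 0.7, 0, 0, 0, 0.3, 0, 0, 0, 0, 0, 0, 0],
)

```text
time: 20.58
eef_pos: [0.6083, -0.0083, 0.0844]
tcp_rot: [0.431, 0.561, -0.431, 0.561]
contact_force: [-0.4, 0.7, 0.3]
opening: 0.001
```

>>> move_arm(
  commands=[0.16, 0, 0, 0, 0.12, 0, 0, 0, 0, 0, 0, 0],
)

```text
time: 20.95
eef_pos: [0.6084, -0.0083, 0.0779]
tcp_rot: [0.431, 0.561, -0.431, 0.561]
contact_force: [1.1, 0.1, -0.5]
opening: 0.003
```

```bash
python3 look.py w17
python3 - <<'E'
from h import *
im=ctrl.read_camera("scene")
t=im[200:300,280:380];t=cv2.convertScaleAbs(t,alpha=1.8,beta=20);cv2.imwrite("pics/s17.png",cv2.resize(t,None,fx=6,fy=6,interpolation=3)[:,:,::-1])
E
```

```text
t 20.95 [ 0.6084 -0.0083  0.0779] r 0.1668 pos ang -63.9 yaw y 14.9 in tool y,z: 0.0323 0.1637 F [ 1.1  0.1 -0.5] q6 1.13
```

View pics/s17.png

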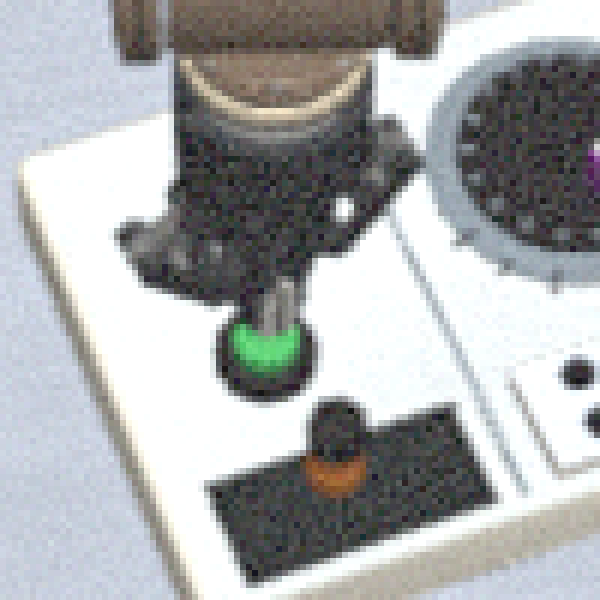

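>>> move_arm(
  commands=[0.12, 0.1, 0, 0, 0.12, 0, 0, 0, 0, 0, 0, 0],
)

```text
time: 21.42
eef_pos: [0.6105, -0.0076, 0.0713]
tcp_rot: [0.431, 0.561, -0.431, 0.56]
contact_force: [0.5, 1.0, -0.7]
opening: -0.003
```

>>> move_arm(
  commands=[0.08, 0, 0, 0, 0, 0, 0, 0],
)

```text
time: 21.68
eef_pos: [0.6107, -0.0076, 0.0697]
tcp_rot: [0.431, 0.561, -0.431, 0.561]
contact_force: [-0.8, 0.5, 0.2]
opening: -0.004
```

>>> move_arm(
  commands=[0.08, 0, 0, 0, 0, 0, 0, 0],
)

```text
time: 21.92
eef_pos: [0.6107, -0.0076, 0.0677]
tcp_rot: [0.431, 0.561, -0.431, 0.561]
contact_force: [-0.7, 0.5, -0.0]
opening: -0.001
```

>>> move_arm(
  commands=[0.08, 0, 0, 0, 0, 0, 0, 0],
)

```text
time: 22.18
eef_pos: [0.6107, -0.0076, 0.0656]
tcp_rot: [0.431, 0.561, -0.431, 0.561]
contact_force: [-0.4, -0.3, 0.6]
opening: 0.001
```

>>> move_arm(
  commands=[0.08, 0, 0, 0, 0, 0, 0, 0],
)

```text
time: 22.42
eef_pos: [0.611, -0.0077, 0.0641]
tcp_rot: [0.431, 0.561, -0.431, 0.561]
contact_force: [-0.9, 0.3, 2.6]
opening: -0.0
```

>>> move_arm(
  commands=[0.08, 0, 0, 0, 0, 0, 0, 0],
)

```text
time: 22.68
eef_pos: [0.6111, -0.0077, 0.0622]
tcp_rot: [0.431, 0.561, -0.431, 0.561]
contact_force: [-1.0, -0.0, 2.2]
opening: 0.001
```

>>> move_arm(
  commands=[0.08, 0, 0, 0, 0, 0, 0, 0],
)

```text
time: 22.92
eef_pos: [0.6111, -0.0077, 0.0601]
tcp_rot: [0.431, 0.561, -0.431, 0.561]
contact_force: [-0.1, 0.0, 3.8]
opening: -0.001
```

>>> move_arm(
  commands=[0.08, 0, 0, 0, 0, 0, 0, 0],
)

```text
time: 23.18
eef_pos: [0.6111, -0.0077, 0.0584]
tcp_rot: [0.431, 0.561, -0.431, 0.561]
contact_force: [-1.7, -0.2, 5.8]
opening: 0.001
```

>>> move_arm(
  commands=[0.06, 0, 0, 0, 0, 0, 0, 0],
)

```text
time: 23.42
eef_pos: [0.6112, -0.0077, 0.0583]
tcp_rot: [0.431, 0.561, -0.431, 0.561]
contact_force: [-4.2, -0.1, 11.6]
opening: 0.003
```

Bottomed out at 11.6 N after about 6 mm of travel. Now retreating.

>>> move_arm(
  commands=[-0.4, 0, 0, 0, -1, 0, 0, 0, -1, 0, 0, 0, -1, 0, 0, 0, -1, 0, 0, 0, -1, 0, 0, 0, 0, 0, 0, 0, 0, 0, 0, 0],
)

```text
time: 24.42
eef_pos: [0.61, -0.0075, 0.1896]
tcp_rot: [0.43, 0.562, -0.431, 0.56]
contact_force: [-0.1, -0.9, -1.1]
opening: -0.004
```

```bash
python3 look.py w18; python3 fin.py w18
python3 - <<'E'
from h import *
a=ctrl.read_camera("scene");cv2.imwrite("pics/s18.png",a[:,:,::-1]);b=ctrl.read_camera("top")
o=cv2.imread("pics/scene0.png")[:,:,::-1]
for n in ("top",):
  o2=cv2.imread("pics/top0.png")[:,:,::-1]
  for nm,lo,hi in [("yellow",(22,120,100),(32,255,255)),("pink",(150,30,150),(178,120,255)),("green",(50,120,60),(80,255,255)),("red",(0,170,120),(5,255,255))]:
    print(nm,[x[0] for x in blobs(o,lo,hi,40)],[x[0] for x in blobs(a,lo,hi,40)])
E
```

```text
t 24.425 [ 0.61   -0.0075  0.1896] r 0.1668 pos ang -63.3 yaw y 14.9 in tool y,z: 0.034 0.1633 F [-0.1 -0.9 -1.1] q6 1.13
n 291 [ 91 215  16  42 291] dir 18.7 pos ang 17.4 r 0.033
yellow [[477.2, 195.0], [231.5, 249.5]] [[477.2, 195.2], [231.5, 249.5]]
pink [[201.2, 200.5]] [[200.1, 199.8], [150.3, 251.3]]
green [[323.9, 256.3]] [[324.0, 256.2]]
red [[319.1, 229.7]] [[318.4, 230.3]]
```

View pics/w18.png

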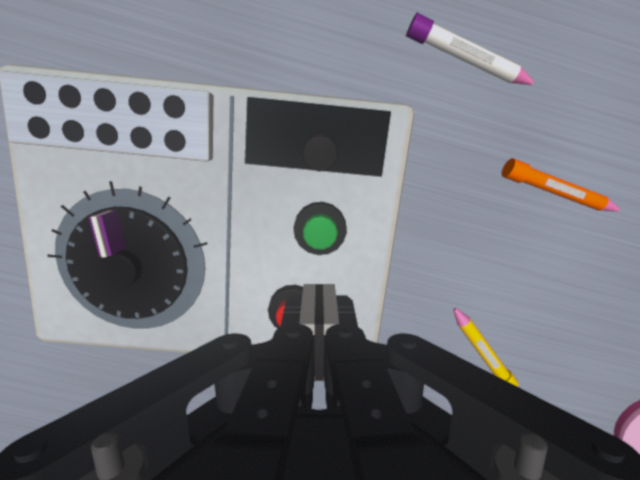

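View pics/s18.png

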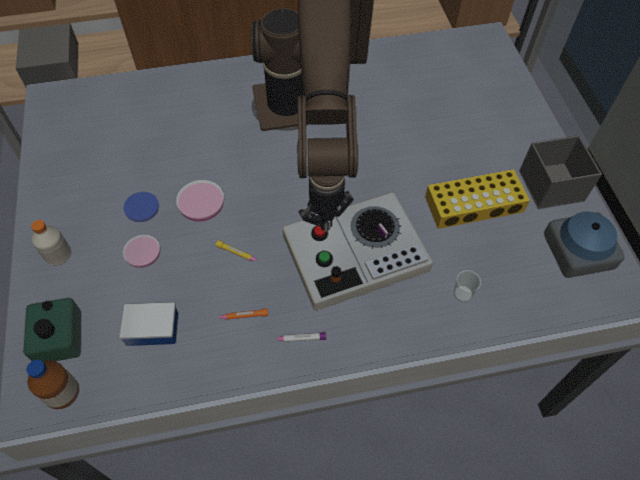

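```bash
python3 -c "
from plant import ctrl
print(ctrl.sign_off())"
```

```text
the job is handed in; nothing more can be done
None
```

I turned the dial clockwise by four clicks, pressed the green button fully down, and let it come up again. The job was handed in at about 24.6 s of the 45 s allowed.

- **Dial:** the fin started at about 99.7° and rested at about 19–20.6° after I backed away, so it moved roughly 80°. The final wrist view read 17.4–18.7°. That view was oblique, and a reading about 2° off is still within a quarter of a click.
- **Green button:** the finger met it with the TCP at z ≈ 0.065 m and it stopped moving at z ≈ 0.058 m with 11.6 N. It looks up again in the last picture.
- **Other things:** the red button was not touched. By eye, the lab ware in the last scene picture stands where it did. Matching blobs for the rack and both buttons agree with the first picture to within 1 pixel.

**What disagreed:** with the jaw shut, the fingertips turned out to be about 11 mm behind the TCP, not 14 mm ahead of it as stated. My first sweep therefore passed over the fin without touching it. I saw this in the pictures and repeated the push lower down.

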